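# Restock a sprung jar lane, oldest first

## Robot

A 7-joint arm with a two-finger parallel gripper is mounted at the origin on a cart in front of the work surface, level with it; the furniture and walls round the work are solid. World frame = base frame: x ahead of the robot, y to its left, z up, the work surface at z = 0. Lengths are in m, angles in degrees, forces in N, time in s.
With the tool pointing down it reaches from about 0.375 to 0.925 m from the base axis. Payload 3.1 kg.
Tool frame: the origin (TCP) lies midway between the tips of the shut fingers; the grasp point (between the pads) lies 19 mm behind it; z points along the fingers, y is the line along which they close (so a half turn about z gives the same grasp; the last joint's range is limited). The gripper opens to 85 mm and grips with 20 to 120 N. Pads are 22 mm wide; open, the fingers measure 114 mm over their backs; the gripper's body (76 mm by 85 mm) begins 54 mm behind the grasp point. The pads swing forward as they close: fully open they stand 13 mm farther back than shut.
Start: joints at [64.813, 21.939, 2.515, 91.553, -1.026, 66.532, -2.859], TCP at [0.218, -0.612, 0.231] pointing down, gripper open.
Joint ranges: [-149.38, 149.38], [-23.57, 123.04], [-84.95, 90], [0, 143.3], [-89.99, 269.99], [3.08, 112.72], [-163.45, 163.45]. Speed limits (degrees/s): [159.86, 159.86, 180, 180, 180, 180, 180].

## Interface

Orientations are given as [roll, pitch, yaw] about the fixed x, y, z axes, in that order (R = Rz(yaw) Ry(pitch) Rx(roll)).
In Python, from rig import r gives the robot as it stands.
- The arm moves only by the tool shift_gripper, called after "Request:" in YAML: its name, and indented under it one key for each argument. Schema: {"type":"object","properties":{"increments":{"type":"object","properties":{"steps":{"type":"array","items":{"type":"array","items":{"type":"number"},"minItems":7,"maxItems":7},"minItems":1,"maxItems":12}},"additionalProperties":false,"required":["steps"]},"grip_force":{"type":"number"},"only":{"type":"string"},"quiet":{"type":"boolean"},"lines":{"type":"string"}},"required":["increments"],"additionalProperties":false}. increments is an object whose key "steps" holds a list of rows, 1 to 12 of them, each of 7 numbers: a rotation vector rx, ry, rz in degrees, then dx, dy, dz in m, then the finger opening in m; each row is the pose to reach, as a shift and turn from the pose commanded when the call began, along the tool's axes at that moment; what a row does not reach only later rows make up. A row lasts 1/8 s, in which the tool goes at most 0.0625 m and 10.7 degrees, less where a joint would pass 70% of its speed; a pose out of reach is approached as far as the arm can. The fingers move at their own pace and stop on an object; grip_force is the grip in N (left out, the last holds). Time passes only in rows, so rows that do not move let the fingers close. The tool returns the time, the measured TCP pose, the force, the opening and the grip force at its end. only (a regular expression) keeps the lines of the reply that match it, lines (a string "A,B") keeps lines A to B, and quiet returns only ok. Input that does not fit is refused with a message, and nothing moves.
- r.get_state(): the state, without advancing time (a new reading comes with each control period).
- r.get_image(name): name is "scene" or "top" or "wrist"; returns a dict with "frame" (420x560x3 uint8, blue, green, red), "fx", "fy", "cx", "cy" (pixels), "rvec" (rotation vector, rad) and "tvec" (3), from world to camera coordinates, as OpenCV has them; the wrist camera has in their place "tool_from_camera" (4x4, takes a point from camera to tool coordinates, whose origin is the TCP and whose axes are the flange's). Camera axes: x right, y down, z forward; pixel columns grow to the right and rows downward; lengths in m; the calibration is good to about 2 mm. A picture is of the moment at which its call begins: read the wrist's pose just before it. There is no depth.
- r.sign_off(): hands the job in; it is judged then, once.
The state is a dict: "time": time; "qpos": joint angles; "joint_vel": joint speeds; "tau": joint torques, N m; "ee_pos": TCP position; "orientation": TCP orientation; "wrist_force": force on the tool from outside, world axes, zero at the start; "wrist_torque": the same for the moment, N m; "gripper_width": finger opening in m; "grasp_force": force on a finger pad.
Only numpy, scipy, OpenCV 4.12 (cv2) and the standard library are available. Lean on these libraries where they do the work, as an engineer would, in place of code of your own. Each camera call takes 0.05 s, during which the arm holds its last target. There are 200 camera calls.

## Task

Restock the glitter-jar lane whose sprung pusher is latched back: draw the two old jars gently forward along the lane, upright, until they are right up against the front stop, then set the fresh jar from the scale down behind them, in front of the pusher. Last, press the catch at the back of the lane so that the pusher springs forward and closes up the row, and leave the second lane and everything else as it is.

Things in the scene. Friction and masses are not known exactly. Their poses are not given: they have to be found in the camera images.
- tray: the lane to restock: fixed aluminium channel on the bench, 278 mm long, 56 mm wide. Origin at the centre of its underside; x runs along the lane to its rear (catch) end, y left, z up. Its two rails are 3 mm thick and their tops 22 mm above the bench. Beside it stands a second, identical lane, already full with its pusher forward: leave that alone
- lane_floor (a point): centre of the lane's floor, 4 mm above the bench, over the tray's origin; the floor is 48 mm wide between the rails. A rigid clear front stop, 45 mm above the bench, is clamped across the lane with its face anywhere from 89 to 119 mm in front of this point (x -0.119 to -0.089); its setting is not reported: feel for it or look
- old_front: the front one of the two old glitter jars loose in the lane, a round screw-lid jar, 44 mm wide (lid, from 34 to 47 mm up; the body below it is 42 mm wide), 47 mm tall, about 0.08 kg; origin at the centre of its underside, z up
- old_rear: the rear one of the two old jars, the same kind of jar, with 36 to 42 mm free between its lid and the pusher at the start, too little for another jar; 44 mm wide (lid, from 34 to 47 mm up; the body below it is 42 mm wide), 47 mm tall, about 0.08 kg; origin at the centre of its underside, z up. It is drawn most steadily low on its body, fingers leaning a little. Over 25 N is too hard
- new_jar: the fresh jar, the same kind, standing on the steel pan of the small bench scale (body 165x125 mm, pan 22 mm above the bench); 44 mm wide (lid, from 34 to 47 mm up; the body below it is 42 mm wide), 47 mm tall, about 0.08 kg; origin at the centre of its underside, z up
- pusher (a joint): travel of the sprung black pusher in the lane: 0 latched back, grows in m as it moves forward (up to 0.15). A spring pushes it forward with about 3 N, damped to about 7 cm/s. Its plate is 44 mm wide, 6 mm thick and stands 37 mm above the bench
- pusher_face (a point): foot of the middle of the pusher's front face, on the lane floor; x to the rear of the lane
- catch (a joint): angle of the catch, a grey rocker at the rear end of the lane that holds the pusher: 0 at rest, grows in rad to 0.32 as its rear pad is pressed down. It lets go at 0.15 to 0.2; takes 2 to 5 N at the pad and springs back when let go
- catch_pad (a point): centre of the top of the catch's ribbed thumb pad, 22 mm along the lane and 26 mm wide, 44 mm above the bench; press it straight down, it sinks about 8 mm
- full_front: the front jar of the second lane, next to the one being restocked; leave it alone, 44 mm wide (lid, from 34 to 47 mm up; the body below it is 42 mm wide), 47 mm tall, about 0.08 kg; origin at the centre of its underside, z up
- full_rear: the rear jar of the second lane; leave it alone, 44 mm wide (lid, from 34 to 47 mm up; the body below it is 42 mm wide), 47 mm tall, about 0.08 kg; origin at the centre of its underside, z up
- dropper: a white dropper bottle 24 mm wide, 70 mm tall, behind the lanes; leave it alone. Origin under its centre
- letter_one: a cast letter 34x37x7 mm lying on the bench; leave it alone. Origin under its centre
- letter_two: a cast letter 36x32x7 mm lying on the bench; leave it alone. Origin under its centre
- glitter_spare: a white-lidded glitter jar 44 mm wide and 47 mm tall behind the lanes; leave it alone. Origin under its centre
- dish: a shallow tin lid 78 mm wide, 15 mm high; leave it alone. Origin under its centre
- the_mug: a mug, 110 mm tall; leave it alone. Origin under its middle

How it is judged (in metres and radians):
On the way, in this order (a step that is already met when the one before it is completed fails the run):
1. the old jars are drawn forward until they bear on the stop (pressed together with over 1 N, more than friction alone gives), leaving room for another jar, while the pusher is still latched (value of joint pusher below 0.004 m and x of old_rear in the frame of pusher_face below -0.0715 m and horizontal distance between old_front and old_rear below 0.0475 m and contact force between old_rear and old_front above 1 N and y of old_front in the frame of tray between -0.008 and 0.008 m and z of old_front in the frame of tray between 0.001 and 0.008 m and angle between each of old_front, old_rear's own z axis and vertical below 0.12 rad and y of old_rear in the frame of tray between -0.008 and 0.008 m and z of old_rear in the frame of tray between 0.001 and 0.008 m), for 0.06 s.
2. the fresh jar stands in the lane behind the old ones, let go, with the pusher still latched (value of joint pusher below 0.004 m and y of old_front in the frame of tray between -0.008 and 0.008 m and z of old_front in the frame of tray between 0.001 and 0.008 m and angle between each of old_front, old_rear, new_jar's own z axis and vertical below 0.12 rad and y of old_rear in the frame of tray between -0.008 and 0.008 m and z of old_rear in the frame of tray between 0.001 and 0.008 m and y of new_jar in the frame of tray between -0.008 and 0.008 m and z of new_jar in the frame of tray between 0.001 and 0.008 m and horizontal distance between new_jar and old_rear above 0.042 m and x of new_jar in the frame of pusher_face between -0.075 and -0.019 m and contact force between the fingers and new_jar below 0.05 N), for 0.2 s.
At the end, for the whole second after the job is handed in: In the lane, front to back: old front jar, old rear jar, fresh jar, released pusher; each jar upright (within 0.12 rad) on the lane floor, neighbours touching (centres within 47.5 mm) and pressed together by the pusher with over 0.4 N, the catch sprung back, all at rest (y of old_front in the frame of tray between -0.008 and 0.008 m and z of old_front in the frame of tray between 0.001 and 0.008 m and angle between each of old_front, old_rear, new_jar's own z axis and vertical below 0.12 rad and y of old_rear in the frame of tray between -0.008 and 0.008 m and z of old_rear in the frame of tray between 0.001 and 0.008 m and y of new_jar in the frame of tray between -0.008 and 0.008 m and z of new_jar in the frame of tray between 0.001 and 0.008 m and value of joint pusher above 0.005 m and value of joint catch below 0.05 rad and horizontal distance between each of old_front, new_jar and old_rear below 0.0475 m and horizontal distance between new_jar and pusher_face below 0.026 m and x of new_jar in the frame of pusher_face below -0.018 m and x of old_front in the frame of pusher_face below -0.1 m and x of old_rear in the frame of pusher_face between -0.075 and -0.055 m and contact force between new_jar and old_rear above 0.4 N and contact force between old_rear and old_front above 0.4 N and linear speed of each of old_front, old_rear, new_jar below 0.01 m/s).
It fails at once if a jar is tipped by more than about 25 degrees (angle between any of old_front, old_rear, new_jar's own z axis and vertical above 0.45 rad).
It fails at once if an old jar is pushed with more than 25 N (contact force between the fingers and old_rear above 25 N or contact force between the fingers and old_front above 25 N).
It fails at once if the fresh jar is dropped or thrown (contact force between the fingers and new_jar below 0.02 N and linear speed of new_jar above 0.45 m/s).
It fails at once if the second lane's jars or other bystanders are disturbed by more than 15 mm (distance of any of full_front, full_rear, dropper, letter_one, letter_two, glitter_spare, dish, the_mug from where it was at the start of the episode above 0.015 m).
It also fails if it takes over 62 s, if anything falls off the work surface, if the arm or the gripper's body presses on something with over 40 N, if the wrist force passes 120 N, or if a joint passes its speed limit or range.

## Working session

There is one attempt and no reset: what is moved stays moved. The work goes in short steps, Python scripts to look and compute and a tool call to move; the robot and the scene stay as the last step left them, time stands still between calls to the robot, and variables do not carry over. Pictures are saved under pics/ and viewed, at most 10 in all, crops included, and the job is handed in when it is done.

```bash
ls; mkdir -p pics
```

Create h.py:
```python
import numpy as np, cv2
from rig import r
def cam(name):
    s=r.get_state(); im=r.get_image(name)
    K=np.array([[im['fx'],0,im['cx']],[0,im['fy'],im['cy']],[0,0,1]])
    if 'rvec' in im:
        R=cv2.Rodrigues(np.array(im['rvec'],float))[0]; t=np.array(im['tvec'],float).ravel()
    else:
        from scipy.spatial.transform import Rotation as Ro
        T=np.eye(4); T[:3,:3]=Ro.from_euler('xyz',s['orientation'],degrees=True).as_matrix(); T[:3,3]=s['ee_pos']
        M=np.linalg.inv(T@np.array(im['tool_from_camera'])); R,t=M[:3,:3],M[:3,3]
    return im['frame'],K,R,t
def ray(c,u,v,z):
    _,K,R,t=c; d=R.T@np.linalg.inv(K)@[u,v,1]; o=-R.T@t
    return o+d*(z-o[2])/d[2]
def proj(c,p):
    _,K,R,t=c; q=K@(R@np.array(p)+t); return q[:2]/q[2]
```

Run:
```python
from h import *
print(r.get_state())
for n in('scene','top'):
    c=cam(n); print(n,-c[2].T@c[3]); cv2.imwrite(f'pics/{n}0.png',cv2.resize(c[0],(784,588),interpolation=cv2.INTER_CUBIC))
```

```text
pics
rig.py
{'time': 0.0, 'qpos': array([64.81311149, 21.9949529 ,  2.51137674, 91.64936289, -1.02598347,
       66.53250596, -2.85966265]), 'joint_vel': array([ 0.01008474,  0.12593332,  0.0829017 , -0.01290786,  0.06421015,
       -0.12114225,  0.0874732 ]), 'tau': array([-1.61002172e-04, -4.33458138e+01,  1.02460328e+00, -2.49511439e+01,
        1.05948190e-02,  1.11602937e-02, -2.33750981e-06]), 'ee_pos': array([ 0.21754279, -0.6115029 ,  0.22985102]), 'orientation': array([-1.79845873e+02,  8.00515357e-03,  1.95872897e+01]), 'wrist_force': array([-0.2970139 , -0.14772958,  0.24082305]), 'wrist_torque': array([-0.02760815,  0.01853638,  0.07206753]), 'grasp_force': 0.0, 'gripper_width': 0.08561552631703442}
scene [0.18313773 0.54426043 0.66738181]
top [ 0.46337236 -0.00641422  1.29569591]
```

View pics/top0.png

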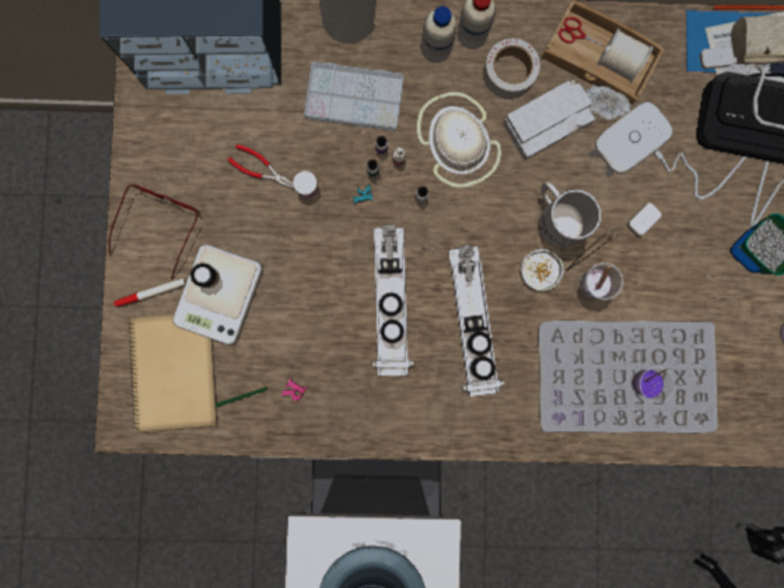

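View pics/scene0.png

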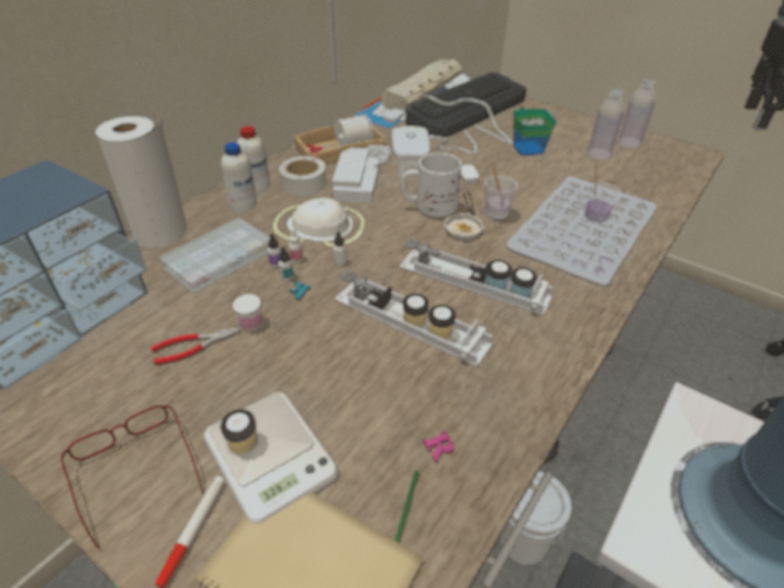

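The top view (784 px wide) shows the lane to restock on the left: catch about (390,235), pusher (390,266), jars (390,303) and (391,332), stop about (393,365). The full lane is at (475,320), and the fresh jar is on the scale at (203,275).

Run:
```python
from h import *
c=cam('top')
for n,u,v,z in [('catch',390,232,.044),('pushtop',390,268,.037),('rear',390.5,303,.047),('front',391.5,331.5,.047),('stop',393,364,.045),('new',203,275,.069),('railRL',376,229,.022),('railRR',403,228,.022),('frL',379,373,.022),('frR',408,371,.022),('lane2rear',468,250,.022),('lane2jr',480,343,.047),('lane2jf',483,369,.047)]:
    print(n,ray(c,u/1.4,v/1.4,z).round(4))
```

Create d.py:
```python
# prints the shift in the tool's axes to a world pose: python3 d.py x y z [r p y]
import sys
from h import *
from scipy.spatial.transform import Rotation as Ro
a=[float(x) for x in sys.argv[1:]]
s=r.get_state(); R=Ro.from_euler('xyz',s['orientation'],degrees=True)
G=Ro.from_euler('xyz',a[3:6],degrees=True)
print((R.inv()*G).as_rotvec(degrees=True).round(2),(R.inv().apply(np.array(a[:3])-s['ee_pos'])).round(4),s['ee_pos'].round(4),s['orientation'].round(2),s['wrist_force'].round(2))
```

```bash
python3 d.py 0.50 -0.02 0.25 180 0 2.7
```

```text
[-0.12  0.02 16.89] [ 0.4644 -0.4628 -0.0189] [ 0.2176 -0.6117  0.2301] [-1.7988e+02  1.0000e-02  1.9590e+01] [0.79 0.64 0.48]
```

Request:
shift_gripper:
  increments: {"steps": [[0,0,16.9,0.464,-0.463,-0.019,0.085],[0,0,16.9,0.464,-0.463,-0.019,0.085],[0,0,16.9,0.464,-0.463,-0.019,0.085],[0,0,16.9,0.464,-0.463,-0.019,0.085],[0,0,16.9,0.464,-0.463,-0.019,0.085],[0,0,16.9,0.464,-0.463,-0.019,0.085],[0,0,16.9,0.464,-0.463,-0.019,0.085],[0,0,16.9,0.464,-0.463,-0.019,0.085],[0,0,16.9,0.464,-0.463,-0.019,0.085],[0,0,16.9,0.464,-0.463,-0.019,0.085],[0,0,16.9,0.464,-0.463,-0.019,0.085],[0,0,16.9,0.464,-0.463,-0.019,0.085]]}

```text
time: 1.65
ee_pos: [0.5005, -0.0169, 0.2503]
orientation: [-179.9, -0.0, 3.1]
wrist_force: [-0.2, -0.4, -0.1]
gripper_width: 0.085
grasp_force: 0.0
```

Run:
```python
from h import *
s=r.get_state();print(s['ee_pos'],s['orientation'])
c=cam('wrist'); print(-c[2].T@c[3]); cv2.imwrite('pics/w1.png',cv2.resize(c[0],(784,588),interpolation=cv2.INTER_CUBIC))
np.savez('w1.npz',K=c[1],R=c[2],t=c[3])
```

```text
[ 0.50046521 -0.01686895  0.25034857] [-1.79923913e+02 -2.61407648e-02  3.08287345e+00]
[ 0.57036858 -0.01385545  0.39413524]
```

View pics/w1.png

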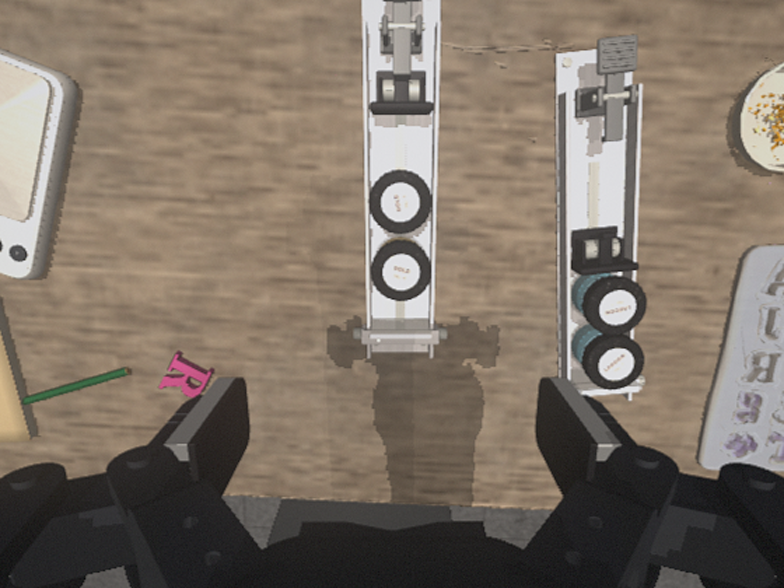

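The wrist view shows the lane nearly vertical in the image. The lids are at (401,202) and (401,270), the pusher plate's lower edge at about y=114, the stop at about y=333, and the rails at x=365 and 438.

Run:
```python
from h import *
d=np.load('w1.npz'); c=(None,d['K'],d['R'],d['t'])
for n,u,v,z in [('rear',401,202,.051),('rear_back',401,170,.051),('rear_front',401,233,.051),('front',401,270,.051),('pl top@100',401,100,.037),('pl top@106',401,106,.037),('pl foot114',401,114,.004),('pl top114',401,114,.037),('stop top328',401,328,.045),('stop top 340',401,340,.045),('stop foot 318',401,318,.004),('railL top y20',364,20,.022),('railR top y20',439,20,.022),('railL y300',367,300,.022),('railR y300',436,300,.022)]:
    print(n,ray(c,u/1.4,v/1.4,z).round(4))
im=cv2.imread('pics/w1.png'); cv2.imwrite('pics/w1c.png',cv2.resize(im[0:380,320:480],(320,760),interpolation=cv2.INTER_CUBIC)[:600])
```

```text
rear [ 0.5435 -0.0212  0.051 ]
rear_back [ 0.5648 -0.02    0.051 ]
rear_front [ 0.522  -0.0225  0.051 ]
front [ 0.4955 -0.024   0.051 ]
pl top@100 [ 0.6107 -0.0176  0.037 ]
pl top@106 [ 0.6069 -0.0178  0.037 ]
pl foot114 [ 0.6046 -0.0185  0.004 ]
pl top114 [ 0.6017 -0.0181  0.037 ]
stop top328 [ 0.4494 -0.0268  0.045 ]
stop top 340 [ 0.4397 -0.0274  0.045 ]
stop foot 318 [ 0.444  -0.0278  0.004 ]
railL top y20 [0.6618 0.0105 0.022 ]
railR top y20 [ 0.6645 -0.0406  0.022 ]
railL y300 [0.4634 0.0006 0.022 ]
railR y300 [ 0.4663 -0.054   0.022 ]
```

View pics/w1c.png

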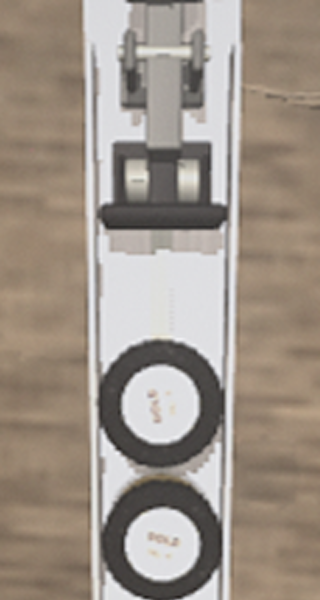

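```bash
python3 d.py 0.582 -0.0198 0.10 180 8 3.1
```

```text
[-0.02 -7.96 -0.24] [0.0822 0.0044 0.15  ] [ 0.4997 -0.0195  0.25  ] [-1.80e+02  4.00e-02  2.86e+00] [ 0.57  0.12 -0.25]
```

Request:
shift_gripper:
  increments: {"steps": [[0,-8,-0.2,0.082,0.004,0.05,0],[0,-8,-0.2,0.082,0.004,0.1,0],[0,-8,-0.2,0.082,0.004,0.14,0],[0,-8,-0.2,0.082,0.004,0.15,0],[0,-8,-0.2,0.082,0.004,0.15,0],[0,-8,-0.2,0.082,0.004,0.15,0]]}
  grip_force: 30

```text
time: 2.45
ee_pos: [0.5836, -0.0213, 0.1031]
orientation: [180.0, 7.7, 2.8]
wrist_force: [0.2, -0.0, 0.5]
gripper_width: -0.0003
grasp_force: 0.0
```

```bash
python3 d.py 0.582 -0.0198 0.013 180 8 3.1
```

Run:
```python
from h import *
c=cam('scene'); p=proj(c,[.58,-.02,.05]); x,y=[int(q) for q in p]
a=c[0][y-70:y+70,x-90:x+90]; b=cam('wrist')[0]
cv2.imwrite('pics/s2.png',np.hstack([cv2.resize(a,(394,306),interpolation=cv2.INTER_CUBIC),cv2.resize(b,(400,306))]))
```

```text
[-0.   -0.27 -0.26] [ 0.0106 -0.0016  0.0895] [ 0.5836 -0.0213  0.1031] [179.96   7.73   2.84] [ 0.22 -0.01  0.53]
```

View pics/s2.png

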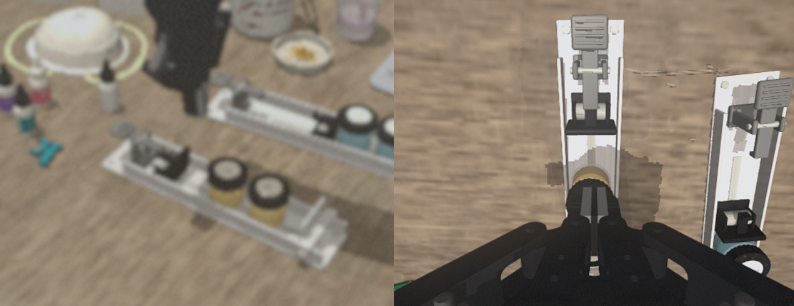

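The wrist view shows the shut fingers lining up over the gap, with the pusher at stitched (591,128) and the catch pad at (590,32). Both jars are upright in the scene view.

Run:
```python
from h import *
c=cam('wrist'); cv2.imwrite('pics/w2.png',c[0]); np.savez('w2.npz',K=c[1],R=c[2],t=c[3])
sx,sy=1/.7143,1/.7286
for n,u,v,z in [('pad c',590,32,.044),('pad front',590,49,.044),('pad rear',590,15,.044),('pl top front',591,133,.037),('pl bottom?',591,133,.004)]:
    print(n,ray(c,(u-394)*sx,v*sy,z).round(4))
```

```bash
python3 d.py 0.582 -0.0198 0.013 180 8 3.1
```

```text
pad c [ 0.6801 -0.014   0.044 ]
pad front [ 0.6695 -0.0145  0.044 ]
pad rear [ 0.6903 -0.0136  0.044 ]
pl top front [ 0.6057 -0.018   0.037 ]
pl bottom? [ 0.5946 -0.0181  0.004 ]
[-0.   -0.25 -0.22] [ 0.0108 -0.0012  0.0891] [ 0.5834 -0.0209  0.1027] [179.97   7.75   2.88] [0.   0.49 0.46]
```

Request:
shift_gripper:
  increments: {"steps": [[0,0,0,0.006,-0.001,0.042,0],[0,0,0,0.009,-0.001,0.065,0],[0,0,0,0.012,-0.001,0.086,0],[0,0,0,0.012,-0.001,0.086,0],[0,0,0,0.012,-0.001,0.086,0],[0,0,0,0.012,-0.001,0.086,0]]}

```text
time: 3.35
ee_pos: [0.5831, -0.0197, 0.0148]
orientation: [-180.0, 7.8, 2.9]
wrist_force: [0.4, 0.0, 0.5]
gripper_width: -0.0001
grasp_force: 0.0
```

```bash
python3 d.py 0.50 -0.024 0.013 180 8 3.1
```

```text
[-0.04 -0.15 -0.21] [-0.0822  0.0001  0.0131] [ 0.5831 -0.0197  0.0148] [-179.99    7.85    2.88] [0.4  0.02 0.47]
```

Request:
shift_gripper:
  increments: {"steps": [[0,0,0,-0.005,0,0.0007,0],[0,0,0,-0.008,0,0.0011,0],[0,0,0,-0.011,0,0.0015,0],[0,0,0,-0.014,0,0.002,0],[0,0,0,-0.017,0,0.0024,0],[0,0,0,-0.020,0,0.0028,0],[0,0,0,-0.023,0,0.0032,0],[0,0,0,-0.026,0,0.0036,0],[0,0,0,-0.029,0,0.004,0],[0,0,0,-0.031,0,0.0043,0],[0,0,0,-0.031,0,0.0043,0]]}

```text
time: 4.72
ee_pos: [0.5501, -0.0214, 0.0135]
orientation: [-180.0, 8.0, 2.9]
wrist_force: [1.4, -0.6, 0.6]
gripper_width: 0.0001
grasp_force: 0.4
```

```bash
python3 d.py 0.50 -0.024 0.013 180 8 3.1
```

Run:
```python
from h import *
c=cam('scene'); p=proj(c,[.53,-.02,.05]); x,y=[int(q) for q in p]
a=c[0][y-60:y+60,x-80:x+80]; b=cam('wrist')[0]
cv2.imwrite('pics/s3.png',np.hstack([cv2.resize(a,(400,300),interpolation=cv2.INTER_CUBIC),cv2.resize(b,(400,300))]))
```

```text
[-0.04  0.03 -0.21] [-0.0497  0.0001  0.0075] [ 0.5501 -0.0214  0.0135] [-179.99    8.03    2.89] [ 1.37 -0.59  0.61]
```

View pics/s3.png

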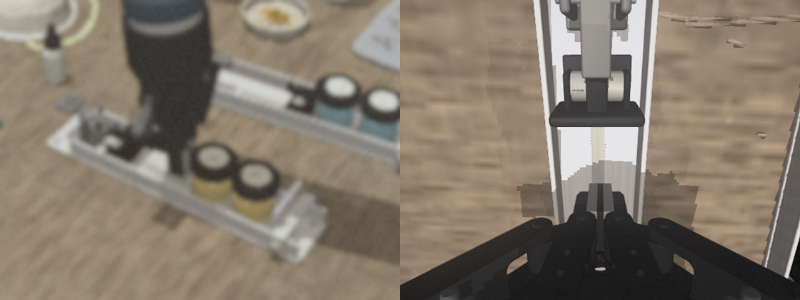

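The jars, at scene crop (213,170) and (255,187), have moved forward upright and touching, and the stop is still a few mm ahead. I'll press on slowly and watch the force.

Request:
shift_gripper:
  increments: {"steps": [[0,0,0,-0.002,0,0.0003,0],[0,0,0,-0.004,0,0.0006,0],[0,0,0,-0.006,0,0.0008,0],[0,0,0,-0.008,0,0.0011,0],[0,0,0,-0.008,0,0.0011,0]]}

```text
time: 5.45
ee_pos: [0.5418, -0.0218, 0.0134]
orientation: [-180.0, 8.1, 2.9]
wrist_force: [0.8, -0.9, 0.0]
gripper_width: 0.0001
grasp_force: 0.1
```

Request:
shift_gripper:
  increments: {"steps": [[0,0,0,-0.001,0,0.0001,0],[0,0,0,-0.002,0,0.0003,0],[0,0,0,-0.003,0,0.0004,0],[0,0,0,-0.004,0,0.0006,0],[0,0,0,-0.004,0,0.0006,0]]}

```text
time: 6.08
ee_pos: [0.539, -0.0219, 0.0136]
orientation: [-180.0, 7.9, 2.9]
wrist_force: [1.7, -0.1, -2.6]
gripper_width: -0.0001
grasp_force: 1.1
```

Request:
shift_gripper:
  increments: {"steps": [[0,0,0,-0.001,0,0.0001,0],[0,0,0,-0.002,0,0.0003,0],[0,0,0,-0.003,0,0.0004,0],[0,0,0,-0.003,0,0.0004,0]]}

```text
time: 6.58
ee_pos: [0.5389, -0.0217, 0.0144]
orientation: [-180.0, 7.6, 2.9]
wrist_force: [6.9, 0.5, -3.4]
gripper_width: 0.0
grasp_force: 3.3
```

Request:
shift_gripper:
  increments: {"steps": [[0,0,0,0.001,0,0,0],[0,0,0,0.0015,0,0,0],[0,0,0,0.0015,0,0,0]]}

```text
time: 6.95
ee_pos: [0.5388, -0.0219, 0.0137]
orientation: [-180.0, 7.8, 2.9]
wrist_force: [4.4, 0.5, -2.8]
gripper_width: 0.0
grasp_force: 2.7
```

Run:
```python
from h import *
c=cam('scene'); p=proj(c,[.51,-.02,.05]); x,y=[int(q) for q in p]
a=c[0][y-45:y+45,x-60:x+60]
cv2.imwrite('pics/s4.png',cv2.resize(a,(720,540),interpolation=cv2.INTER_CUBIC))
```

```text
(no output)
```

View pics/s4.png

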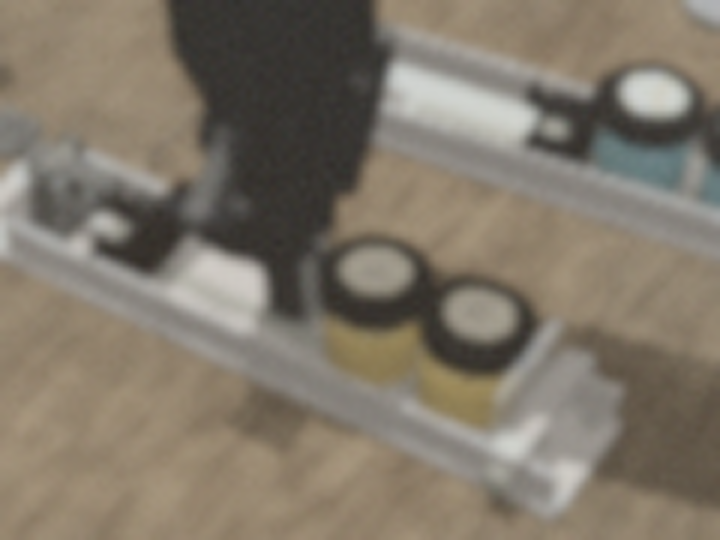

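Both jars are upright and touching, at (375,310) and (475,350), and the front one is against the clear stop at about (525,370). Now I'll back off, rise and look at the fresh jar.

Request:
shift_gripper:
  increments: {"steps": [[0,0,0,0.006,0,-0.001,0],[0,0,0,0.010,0,-0.0014,0],[0,0,0,0.004,0,-0.04,0],[0,0,0,-0.004,0,-0.1,0],[0,0,0,-0.012,0,-0.16,0],[0,0,0,-0.020,0,-0.21,0],[0,0,0,-0.020,0,-0.21,0]]}

```text
time: 7.88
ee_pos: [0.5489, -0.0213, 0.2291]
orientation: [179.9, 7.5, 2.9]
wrist_force: [0.3, 0.2, 0.3]
gripper_width: -0.0
grasp_force: 0.0
```

```bash
python3 d.py 0.53 0.315 0.22 180 0 3.1
```

```text
[ 0.04  7.54 -0.22] [-0.0008 -0.3368  0.0089] [ 0.5489 -0.0213  0.2291] [179.95   7.54   2.87] [0.33 0.22 0.32]
```

Request:
shift_gripper:
  increments: {"steps": [[0,7.7,0,0,-0.337,0.009,0.085],[0,7.7,0,0,-0.337,0.009,0.085],[0,7.7,0,0,-0.337,0.009,0.085],[0,7.7,0,0,-0.337,0.009,0.085],[0,7.7,0,0,-0.337,0.009,0.085],[0,7.7,0,0,-0.337,0.009,0.085],[0,7.7,0,0,-0.337,0.009,0.085],[0,7.7,0,0,-0.337,0.009,0.085]]}

```text
time: 8.88
ee_pos: [0.528, 0.3123, 0.2137]
orientation: [179.8, 0.4, 2.8]
wrist_force: [-0.4, -1.2, -0.4]
gripper_width: 0.0853
grasp_force: 0.0
```

Run:
```python
from h import *
c=cam('wrist'); cv2.imwrite('pics/w5.png',cv2.resize(c[0],(784,588))); np.savez('w5.npz',K=c[1],R=c[2],t=c[3])
```

```text
(no output)
```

View pics/w5.png

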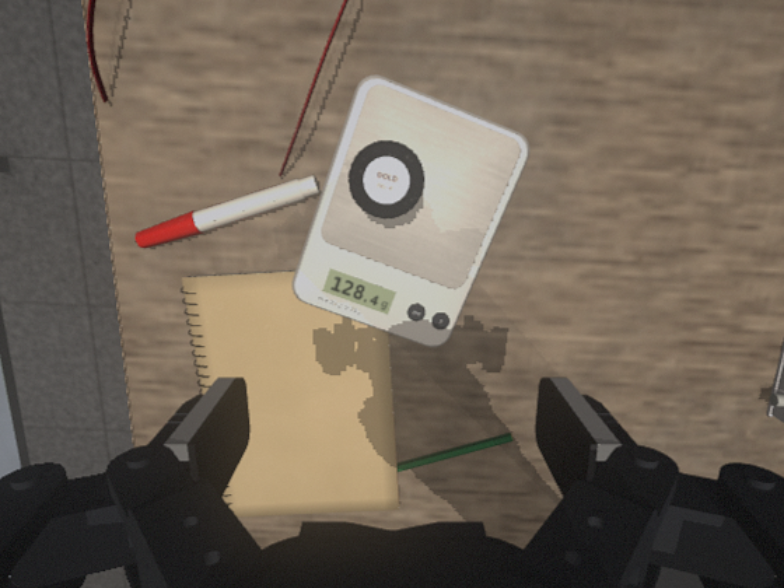

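The lid of the fresh jar is at (386.5,180), the fingers clear it, and the marker pen lies low beside the scale.

Run:
```python
from h import *
d=np.load('w5.npz'); c=(None,d['K'],d['R'],d['t'])
for u,v in [(386.5,180),(349,180),(424,180),(386.5,142),(386.5,218)]: print(ray(c,u/1.4,v/1.4,.069).round(4))
```

```bash
python3 d.py 0.583 0.315 0.10 180 0 3.1
```

```text
[0.5862 0.3172 0.069 ]
[0.5851 0.3387 0.069 ]
[0.5872 0.2957 0.069 ]
[0.6069 0.3181 0.069 ]
[0.5645 0.3162 0.069 ]
[ 0.15  0.39 -0.4 ] [ 0.0553 -0.0009  0.1137] [0.5285 0.3118 0.2141] [179.85   0.39   2.7 ] [ 0.32 -0.55 -0.92]
```

Request:
shift_gripper:
  increments: {"steps": [[0,0.3,-0.3,0.058,-0.003,0.03,0.07],[0,0.3,-0.3,0.058,-0.003,0.08,0.07],[0,0.3,-0.3,0.058,-0.003,0.11,0.07],[0,0.3,-0.3,0.058,-0.003,0.11,0.07],[0,0.3,-0.3,0.058,-0.003,0.11,0.07]]}

```text
time: 9.55
ee_pos: [0.5866, 0.32, 0.1064]
orientation: [-180.0, -0.1, 3.1]
wrist_force: [-0.3, 0.3, 1.5]
gripper_width: 0.07
grasp_force: 0.0
```

```bash
python3 d.py 0.586 0.3165 0.048 180 0 3.1
```

```text
[-0.04 -0.12 -0.02] [-0.0009  0.0035  0.0584] [0.5866 0.32   0.1064] [-1.7996e+02 -1.2000e-01  3.0800e+00] [-0.26  0.34  1.52]
```

Request:
shift_gripper:
  increments: {"steps": [[0,0,0,0,0.003,0.03,0.07],[0,0,0,0,0.003,0.056,0.07],[0,0,0,0,0.003,0.056,0.07],[0,0,0,0,0.003,0.056,0.07]]}
  grip_force: 25

```text
time: 10.05
ee_pos: [0.587, 0.3188, 0.0515]
orientation: [-179.9, -0.2, 3.2]
wrist_force: [-0.3, 1.2, -0.2]
gripper_width: 0.0699
grasp_force: 0.0
```

```bash
python3 d.py 0.586 0.3165 0.048 180 0 3.1
```

```text
[-0.12 -0.21  0.07] [-0.0012  0.0022  0.0035] [0.587  0.3188 0.0515] [-179.88   -0.21    3.17] [-0.27  1.17 -0.18]
```

Request:
shift_gripper:
  increments: {"steps": [[0,0,0,-0.001,0.0015,0.003,0.07],[0,0,0,-0.001,0.0015,0.003,0.056],[0,0,0,-0.001,0.0015,0.003,0.048],[0,0,0,-0.001,0.0015,0.003,0.036],[0,0,0,-0.001,0.0015,0.003,0.036],[0,0,0,-0.001,0.0015,0.003,0.036],[0,0,0,-0.001,0.0015,0.003,0.036]]}
  grip_force: 25

```text
time: 10.92
ee_pos: [0.585, 0.3165, 0.0465]
orientation: [-180.0, -0.0, 3.2]
wrist_force: [0.7, 0.1, 2.9]
gripper_width: 0.0423
grasp_force: 25.6
```

```bash
python3 d.py 0.586 0.3165 0.048 180 0 3.1
```

```text
[-0.03 -0.05  0.08] [ 0.001   0.0001 -0.0015] [0.585  0.3165 0.0465] [-1.7997e+02 -5.0000e-02  3.1800e+00] [0.66 0.12 2.93]
```

Request:
shift_gripper:
  increments: {"steps": [[0,0,0,0,0,-0.01,0.036],[0,0,0,0,0,-0.05,0.036],[0,0,0,0,0,-0.10,0.036],[0,0,0,0,0,-0.13,0.036],[0,0,0,0,0,-0.13,0.036]]}

```text
time: 11.55
ee_pos: [0.5861, 0.3178, 0.1795]
orientation: [-179.8, -0.3, 3.2]
wrist_force: [-0.4, -0.1, -1.1]
gripper_width: 0.0422
grasp_force: 25.7
```

```bash
python3 d.py 0.5565 -0.0213 0.16 180 0 3.1
```

Run:
```python
from h import *
c=cam('wrist'); p=cam('scene');q=proj(p,r.get_state()['ee_pos']); x,y=[int(k) for k in q]
cv2.imwrite('pics/s6.png',np.hstack([cv2.resize(p[0][max(y-60,0):y+60,max(x-80,0):x+80],(400,300)),cv2.resize(c[0],(400,300))]))
```

```text
[-0.19 -0.33  0.09] [-0.0486  0.337   0.0181] [0.5861 0.3178 0.1795] [-179.81   -0.33    3.19] [-0.45 -0.08 -1.15]
```

View pics/s6.png

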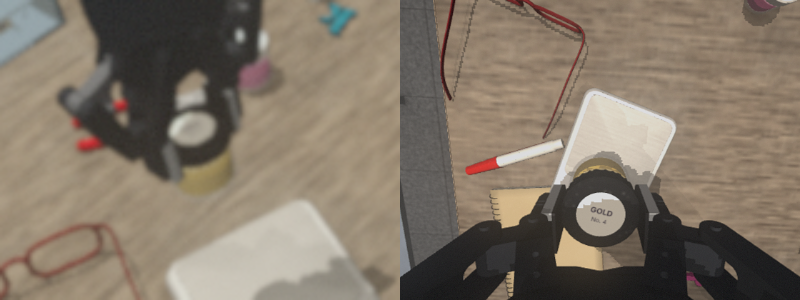

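The fresh jar hangs upright, centred between the pads (lid at stitched (603,212)), and the scale is clear. Next I'll work out its offset from the TCP and carry it to above the lane.

Run:
```python
from h import *
s=r.get_state(); c=cam('wrist'); z=s['ee_pos'][2]+.0225
print(s['ee_pos'],ray(c,203*1.4,212*1.4,z)-s['ee_pos'])
```

```bash
python3 d.py 0.562 -0.021 0.10 180 0 3.1
```

```text
[0.5839408  0.31572063 0.17513981] [ 0.00226604 -0.00207808  0.0225    ]
[0.08 0.17 0.09] [-0.0398  0.3345  0.0747] [0.5834 0.3153 0.1741] [1.7992e+02 1.7000e-01 3.1900e+00] [-0.26 -0.57 -1.06]
```

Request:
shift_gripper:
  increments: {"steps": [[0,0,0,-0.006,0.05,0,0.036],[0,0,0,-0.012,0.10,0,0.036],[0,0,0,-0.018,0.15,0,0.036],[0,0,0,-0.024,0.20,0,0.036],[0,0,0,-0.030,0.25,0,0.036],[0,0,0,-0.036,0.30,0,0.036],[0,0,0,-0.041,0.334,0.03,0.036],[0,0,0,-0.041,0.334,0.074,0.036],[0,0,0,-0.041,0.334,0.074,0.036],[0,0,0,-0.041,0.334,0.074,0.036],[0,0,0,-0.041,0.334,0.074,0.036]]}

```text
time: 13.08
ee_pos: [0.5638, -0.0183, 0.1036]
orientation: [-180.0, -0.2, 3.3]
wrist_force: [0.3, 0.4, -1.5]
gripper_width: 0.042
grasp_force: 25.9
```

```bash
python3 d.py 0.562 -0.021 0.10 180 0 3.1
```

Run:
```python
from h import *
c=cam('wrist'); np.savez('w7.npz',K=c[1],R=c[2],t=c[3]); s=r.get_state(); print(s['ee_pos'],s['orientation'])
p=cam('top'); x,y=[int(k) for k in proj(p,[.52,-.02,.05])]
cv2.imwrite('pics/s7.png',np.hstack([cv2.resize(c[0],(560,600))[:, :],cv2.resize(p[0][y-60:y+60,x-23:x+23],(230,600),interpolation=cv2.INTER_CUBIC)]))
```

```text
[-0.02 -0.19  0.19] [-0.0019  0.0026  0.0036] [ 0.5638 -0.0183  0.1036] [-179.98   -0.19    3.29] [ 0.25  0.42 -1.51]
[ 0.56377559 -0.01847925  0.1036969 ] [-179.99036574   -0.20206633    3.27356343]
```

View pics/s7.png

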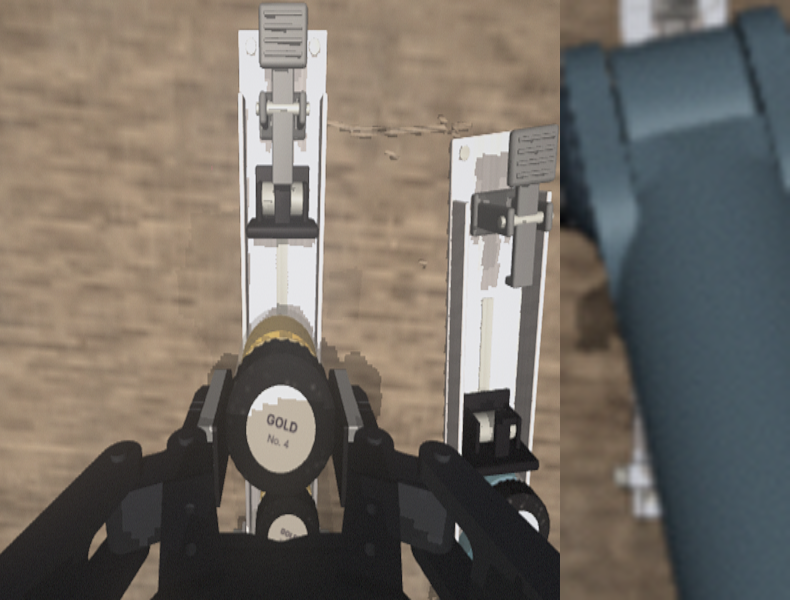

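The jar hangs over the lane at (281,430), the pusher's front edge is at (283,237), and the rear lid of the old pair starts at y≈485. The catch pad is at (284,36).

Run:
```python
from h import *
d=np.load('w7.npz'); c=(None,d['K'],d['R'],d['t']); f=420/600
for n,u,v,z in [('newlid',281,430,.126),('lid L',227,425,.126),('lid R',337,425,.126),('pl top rear',283,219,.037),('pl top front',283,229,.037),('pl low',283,237,.037),('railL',241,200,.022),('railR',325,200,.022),('railL2',243,300,.022),('railR2',323,300,.022),('old back',288,487,.051),('old c',288,530,.051),('pad c',284,36,.044),('padf',284,66,.044),('padr',284,6,.044),('padL',258,36,.044),('padR',308,36,.044)]:
    print(n,ray(c,u,v*f,z).round(4))
```

```text
newlid [ 0.564  -0.0193  0.126 ]
lid L [0.5643 0.0018 0.126 ]
lid R [ 0.5667 -0.0409  0.126 ]
pl top rear [ 0.612 -0.018  0.037]
pl top front [ 0.6078 -0.0182  0.037 ]
pl low [ 0.6044 -0.0184  0.037 ]
railL [0.6173 0.0089 0.022 ]
railR [ 0.6203 -0.0443  0.022 ]
railL2 [0.5713 0.0064 0.022 ]
railR2 [ 0.5744 -0.0472  0.022 ]
old back [ 0.4925 -0.0282  0.051 ]
old c [ 0.4692 -0.0296  0.051 ]
pad c [ 0.6794 -0.0144  0.044 ]
padf [ 0.6693 -0.015   0.044 ]
padr [ 0.6892 -0.0138  0.044 ]
padL [ 0.6787 -0.0008  0.044 ]
padR [ 0.6801 -0.0271  0.044 ]
```

Request:
shift_gripper:
  increments: {"steps": [[0,0,0,0.001,0.002,0.02,0.036],[0,0,0,0.001,0.002,0.04,0.036],[0,0,0,0.001,0.002,0.05,0.036],[0,0,0,0.001,0.002,0.060,0.036],[0,0,0,0.001,0.002,0.065,0.036],[0,0,0,0.001,0.002,0.065,0.036],[0,0,0,0.001,0.002,0.065,0.036],[0,0,0,0.001,0.002,0.065,0.036]]}

```text
time: 14.18
ee_pos: [0.5638, -0.0214, 0.0374]
orientation: [-180.0, -0.1, 3.2]
wrist_force: [-0.8, 0.7, 0.0]
gripper_width: 0.0421
grasp_force: 25.9
```

```bash
python3 d.py 0.565 -0.0205 0.0295 180 0 3.1
```

```text
[-0.01 -0.07  0.08] [ 0.0012 -0.0009  0.0079] [ 0.5638 -0.0214  0.0374] [-1.7999e+02 -7.0000e-02  3.1800e+00] [-0.78  0.69  0.02]
```

Request:
shift_gripper:
  increments: {"steps": [[0,0,0,0.001,-0.001,0.002,0.036],[0,0,0,0.001,-0.001,0.004,0.036],[0,0,0,0.001,-0.001,0.006,0.036],[0,0,0,0.001,-0.001,0.007,0.036],[0,0,0,0.001,-0.001,0.007,0.036],[0,0,0,0.001,-0.001,0.007,0.036]]}

```text
time: 14.92
ee_pos: [0.5643, -0.0203, 0.0299]
orientation: [-180.0, -0.0, 3.2]
wrist_force: [0.4, 0.2, -1.2]
gripper_width: 0.042
grasp_force: 25.9
```

```bash
python3 d.py 0.565 -0.0205 0.0285 180 0 3.1
```

```text
[-0.02 -0.01  0.09] [0.0007 0.0002 0.0014] [ 0.5643 -0.0203  0.0299] [-1.7998e+02 -1.0000e-02  3.1900e+00] [ 0.42  0.22 -1.15]
```

Request:
shift_gripper:
  increments: {"steps": [[0,0,0,0,0,0.001,0.036],[0,0,0,0,0,0.002,0.036],[0,0,0,0,0,0.002,0.036],[0,0,0,0,0,0.002,0.036]]}

```text
time: 15.42
ee_pos: [0.5647, -0.0203, 0.0285]
orientation: [-180.0, -0.1, 3.2]
wrist_force: [-0.9, 0.2, 5.8]
gripper_width: 0.0422
grasp_force: 26.4
```

The jar stands on the floor, with contact at the expected height of 0.0285. I'll release gently and rise.

Request:
shift_gripper:
  increments: {"steps": [[0,0,0,0,0,-0.0005,0.042],[0,0,0,0,0,-0.001,0.046],[0,0,0,0,0,-0.001,0.052],[0,0,0,0,0,-0.001,0.064],[0,0,0,0,0,-0.001,0.064],[0,0,0,0,0,-0.001,0.064],[0,0,0,0,0,-0.02,0.064],[0,0,0,0,0,-0.05,0.064],[0,0,0,0,0,-0.09,0.064],[0,0,0,0,0,-0.11,0.064],[0,0,0,0,0,-0.11,0.064]]}

```text
time: 16.8
ee_pos: [0.5659, -0.0204, 0.1402]
orientation: [180.0, -0.3, 3.2]
wrist_force: [0.1, 0.3, -0.6]
gripper_width: 0.0639
grasp_force: 0.0
```

```bash
python3 d.py 0.6795 -0.0145 0.10 180 0 3.1
```

Run:
```python
from h import *
c=cam('wrist'); np.savez('w8.npz',f=c[0],K=c[1],R=c[2],t=c[3])
g=cv2.cvtColor(c[0],cv2.COLOR_BGR2GRAY)
u,v=proj(c,[.5655,-.0205,.051]); print('pred',u,v)
h=cv2.HoughCircles(cv2.medianBlur(g,3),cv2.HOUGH_GRADIENT,1,20,param1=100,param2=25,minRadius=15,maxRadius=70)
if h is not None:
    for a in h[0]: print(a.round(1), ray(c,a[0],a[1],.051).round(4))
```

```text
[ 0.03 -0.28  0.08] [0.1135 0.0004 0.0407] [ 0.5659 -0.0204  0.1402] [179.97  -0.28   3.18] [ 0.05  0.35 -0.59]
pred 279.1793743051998 220.33298258154923
[282.5 289.5  29.3] [ 0.5123 -0.0259  0.051 ]
[282.5 337.5  28.6] [ 0.4715 -0.0282  0.051 ]
[279.5 215.5  32.7] [ 0.569  -0.0205  0.051 ]
[311.5 308.5  66.1] [ 0.4977 -0.0485  0.051 ]
[279.5 124.5  38.6] [ 0.6303 -0.0172  0.051 ]
[278.5 186.5  31.6] [ 0.5895 -0.0187  0.051 ]
[277.5 101.5  38.5] [ 0.6444 -0.0151  0.051 ]
[275.5 316.5  28.3] [ 0.4895 -0.0218  0.051 ]
[280.5 269.5  21.6] [ 0.5283 -0.0235  0.051 ]
[274.5  79.5  19.9] [ 0.6574 -0.0126  0.051 ]
[278.5 146.5  17.3] [ 0.6162 -0.0173  0.051 ]
[237.5 307.5  29.3] [0.4956 0.0071 0.051 ]
[483.5 170.5  20.2] [ 0.6079 -0.1557  0.051 ]
[418.5 294.5  20.2] [ 0.5137 -0.127   0.051 ]
```

The fresh jar is centred in the lane at (0.567,-0.0205), with the old pair ahead of it. Next is the catch.

Request:
shift_gripper:
  increments: {"steps": [[0,0,0,0.04,0,0,0],[0,0,0,0.08,0,0,0],[0,0,0,0.115,0,0.02,0],[0,0,0,0.115,0,0.055,0],[0,0,0,0.115,0,0.07,0],[0,0,0,0.115,0,0.075,0],[0,0,0,0.115,0,0.075,0],[0,0,0,0.115,0,0.075,0]]}

```text
time: 17.85
ee_pos: [0.68, -0.0139, 0.0645]
orientation: [-180.0, -0.2, 3.2]
wrist_force: [0.6, 0.8, -0.1]
gripper_width: 0.0003
grasp_force: 0.0
```

```bash
python3 d.py 0.681 -0.0143 0.046 180 0 3.1
```

```text
[-0.   -0.15  0.08] [0.0009 0.0004 0.0185] [ 0.68   -0.0139  0.0645] [-1.80e+02 -1.50e-01  3.18e+00] [ 0.61  0.85 -0.05]
```

Request:
shift_gripper:
  increments: {"steps": [[0,0,0,0.001,0,0.008,0],[0,0,0,0.001,0,0.014,0],[0,0,0,0.001,0,0.018,0],[0,0,0,0.001,0,0.021,0],[0,0,0,0.001,0,0.023,0],[0,0,0,0.001,0,0.025,0],[0,0,0,0.001,0,0.025,0]]}

```text
time: 18.73
ee_pos: [0.6804, -0.014, 0.0383]
orientation: [-180.0, -0.0, 3.2]
wrist_force: [-1.1, 0.5, 4.8]
gripper_width: -0.0001
grasp_force: 2.3
```

Request:
shift_gripper:
  increments: {"steps": [[0,0,0,0,0,0.001,0],[0,0,0,0,0,0.002,0],[0,0,0,0,0,0.002,0],[0,0,0,0,0,0.002,0]]}

```text
time: 19.23
ee_pos: [0.6807, -0.0139, 0.0371]
orientation: [-180.0, -0.1, 3.2]
wrist_force: [-2.1, -0.4, 7.5]
gripper_width: 0.0003
grasp_force: 3.1
```

Request:
shift_gripper:
  increments: {"steps": [[0,0,0,0,0,-0.01,0],[0,0,0,0,0,-0.03,0],[0,0,0,0,0,-0.08,0],[0,0,0,-0.04,0,-0.13,0],[0,0,0,-0.08,0,-0.14,0],[0,0,0,-0.12,0,-0.14,0],[0,0,0,-0.14,0,-0.14,0],[0,0,0,-0.14,0,-0.14,0],[0,0,0,-0.14,0,-0.14,0]]}

```text
time: 20.35
ee_pos: [0.5415, -0.0216, 0.1765]
orientation: [-180.0, -0.1, 3.2]
wrist_force: [-0.7, -0.0, -0.1]
gripper_width: 0.0002
grasp_force: 0.0
```

Run:
```python
from h import *
c=cam('wrist'); np.savez('w9.npz',f=c[0],K=c[1],R=c[2],t=c[3])
g=cv2.cvtColor(c[0],cv2.COLOR_BGR2GRAY)
h=cv2.HoughCircles(cv2.medianBlur(g,3),cv2.HOUGH_GRADIENT,1,20,param1=100,param2=25,minRadius=15,maxRadius=70)
for a in h[0]:
    p=ray(c,a[0],a[1],.051)
    if abs(p[1]+.02)<.015: print(a.round(1),p.round(4))
for x in np.arange(.44,.70,.006): # brightness profile along the lane at z .037
    y=-.021+.055*(x-.562); u,v=proj(c,[x,y,.037]); 
    if 0<=u<560 and 0<=v<420: print(round(x,3),[int(g[int(v),int(proj(c,[x,y+o,.037])[0])]) for o in(-.015,-.01,0,.01,.015)])
```

```text
[281.5 195.5  33.8] [ 0.5505 -0.0229  0.051 ]
[281.5  59.5  36.9] [ 0.6498 -0.0174  0.051 ]
[277.5  89.5  31.6] [ 0.6294 -0.0156  0.051 ]
[278.5 143.5  15.6] [ 0.5907 -0.0184  0.051 ]
[279.5 245.5  16.6] [ 0.5082 -0.0237  0.051 ]
0.44 [37, 35, 50, 38, 37]
0.446 [34, 35, 45, 38, 39]
0.452 [39, 100, 50, 48, 40]
0.458 [86, 85, 37, 86, 87]
0.464 [86, 88, 43, 100, 103]
0.47 [103, 101, 49, 103, 104]
0.476 [104, 103, 48, 105, 53]
0.482 [96, 103, 47, 105, 130]
0.488 [77, 104, 52, 104, 50]
0.494 [54, 87, 190, 170, 56]
0.5 [55, 185, 150, 185, 62]
0.506 [57, 184, 187, 230, 80]
0.512 [58, 141, 230, 233, 67]
0.518 [65, 67, 59, 68, 69]
0.524 [98, 66, 71, 67, 65]
0.53 [217, 72, 69, 69, 66]
0.536 [55, 71, 232, 134, 69]
0.542 [71, 135, 231, 231, 221]
0.548 [75, 235, 213, 231, 231]
0.554 [71, 181, 230, 230, 234]
0.56 [66, 74, 231, 234, 72]
0.566 [233, 70, 76, 73, 73]
0.572 [129, 128, 65, 114, 158]
0.578 [65, 64, 66, 69, 66]
0.584 [66, 160, 82, 147, 76]
0.59 [69, 222, 86, 209, 77]
0.596 [81, 114, 94, 124, 73]
0.602 [85, 90, 73, 97, 87]
0.608 [231, 231, 230, 230, 230]
0.614 [231, 230, 231, 232, 231]
0.62 [230, 230, 197, 231, 230]
0.626 [230, 230, 86, 229, 231]
0.632 [231, 230, 175, 230, 230]
0.638 [231, 227, 177, 189, 230]
0.644 [230, 124, 177, 125, 234]
0.65 [230, 124, 179, 90, 232]
0.656 [213, 157, 232, 138, 216]
0.662 [230, 181, 177, 232, 228]
0.668 [226, 182, 173, 173, 226]
0.674 [225, 166, 139, 140, 229]
0.68 [227, 174, 163, 165, 229]
0.686 [137, 170, 171, 173, 148]
```

Request:
shift_gripper:
  increments: {"steps": [[0,0,0,0,0,-0.03,0],[0,0,0,0,0,-0.04,0],[0,0,0,0,0,-0.04,0],[0,0,0,0,0,-0.04,0],[0,0,0,0,0,-0.04,0],[0,0,0,0,0,-0.04,0],[0,0,0,0,0,-0.04,0],[0,0,0,0,0,-0.04,0]]}

```text
time: 21.4
ee_pos: [0.5402, -0.0218, 0.2157]
orientation: [-180.0, 0.0, 3.2]
wrist_force: [-0.3, -0.5, -0.4]
gripper_width: -0.0002
grasp_force: 0.0
```

Run:
```python
from h import *
c=cam('wrist'); g=cv2.cvtColor(c[0],cv2.COLOR_BGR2GRAY)
h=cv2.HoughCircles(cv2.medianBlur(g,3),cv2.HOUGH_GRADIENT,1,20,param1=100,param2=22,minRadius=10,maxRadius=40)
for a in h[0]:
    p=ray(c,a[0],a[1],.051)
    if abs(p[1]+.02)<.012: print(a.round(1),p.round(4))
xs=np.arange(.665,.70,.002); print([int(g[tuple(int(k) for k in proj(c,[x,-.0145+.008,.044])[::-1])]) for x in xs])
```

```text
[278.5 226.5  23.9] [ 0.5103 -0.0226  0.051 ]
[278.5 179.5  27.1] [ 0.5545 -0.0203  0.051 ]
[280.5  77.5  29.3] [ 0.6399 -0.0173  0.051 ]
[284.5  57.5  24.9] [ 0.6553 -0.0197  0.051 ]
[279.5 138.5  23.9] [ 0.5904 -0.0192  0.051 ]
[177, 175, 131, 181, 180, 180, 132, 175, 109, 172, 162, 172, 140, 132, 133, 136, 124, 25]
```

The row has closed up: lids at x = 0.5545 and 0.5103, 44 mm apart. The pusher is behind them and everything is still.

```bash
python3 -c "
from rig import r
print(r.sign_off())"
```

```text
the job is handed in; nothing more can be done
None
```

The job is handed in: the old jars bear on the front stop, the fresh jar stands behind them, and the catch has released the pusher, which closed up the row. I checked this from wrist-camera measurements; the sign-off gave no verdict, and I did not re-check the second lane or the bystanders afterwards.

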